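# Pack the abrasives tote flat and shut its lid

### The job

Pack the low steel tote so that its lid shuts. First swing its wire bail forward so that it hangs down in front of the tote; then tip over the sanding block that stands on end in the tote, so that it lies flat on the tote's floor; then lay the longer of the two loose bars from the table in the tote as well; and last close the lid fully. The block, the slab that is already in the tote and the bar must each lie flat on the floor of the tote, none on top of another, so slide the slab aside first where it is in the way; leave the short bar, the cup and the oil can where they stand.

Things in the scene. Friction and masses are not known exactly. Their poses are not given: they have to be found in the camera images.
- tote: Low steel tote, fixed to the table, 127 x 262 x 40 mm outside, inside 115 (x) x 250 (y) x 34 mm deep; walls 6 mm, floor 6 mm. Origin: centre of its underside, on the table. Its x axis points to the back (the lid's hinge side, away from the robot), y along its length to the left, z up. The rim is 40 mm above the origin.
- tote_lid (a joint): Lid hinge, along the tote's y at tote x = +63.5 mm, z = 40 mm (top of the back wall). 0 = shut flat on the rim, pi/2 = upright, stop at 2.15 rad; starts open, leaning back. The hinge is stiff (0.16 N m of friction): the lid stays at any angle and must be pushed all the way down; 1.5 to 3 N at its free edge moves it.
- lid_edge (a point): Middle of the lid's free edge, on its outer face. The lid is a plate 127 mm (hinge to free edge) x 262 mm x 6 mm; this point is 127 mm from the hinge line. Shut, it lies at tote (-63.5, 0, 46) mm.
- tote_bail (a joint): Hinge of the wire bail; pivots outside the tote's end walls at tote x = 0, z = 30 mm, axis along tote y. 0 = bail upright, grows as it swings to the front (tote -x), stop at 1.85 rad, where it hangs in front of the front wall; negative leans to the lid. Light friction: it stays near upright, and once level or beyond may fall on by itself.
- bail_bar (a point): Middle of the bail's crossbar, 78 mm from the pivot axis. Crossbar: along tote y, 278 mm long, 6 mm wire with a black grip 12 mm thick and 90 mm long in the middle; upright it crosses over the middle of the tote, 108 mm above the table. The side arms swing just outside the end walls.
- block: Sanding block 46 (own x) x 22 (y) x 86 mm (z), about 0.07 kg, loose, standing on end on the tote's floor in one half. Origin: its centre, 49 mm above the tote's underside as it stands, 17 mm when it lies flat. Its 22 mm side is within 0.12 rad of the tote's y: it tips along the tote's length, with room to fall only to the tote's middle.
- slab_mid (a point): Centre of a flat stone slab, 54 (x) x 58 (y) x 16 mm, loose, lying on the tote's floor in the other half, yaw within 0.3 rad of the tote's. There the falling block would land on its edge; pushed up to its end wall it is clear. Lying flat its centre is 14 mm above the tote's underside. Things on top of one another are too high for the lid.
- bar_mid (a point): Centre of the longer loose polishing bar, 28 (x) x 75 (y) x 26 mm (z), lying on the table left or right of the tote at any yaw; grasp it across its 28 mm. Lying in the tote its centre is 19 mm above the tote's underside. It fits in the end that the block leaves when it is tipped, its length along the tote's x.
- short_bar: The shorter polishing bar, 30 x 58 x 24 mm, lying on the table on the other side of the tote; bystander. Origin: centre of its underside.
- cup: Plastic cup, 77 mm wide, 86 mm high, standing on the table; bystander. Origin: centre of its underside.
- can: Oil can with a spout, 52 mm wide, 147 mm high, standing on the table; bystander. Origin: centre of its underside.
Mind the look-alikes: they are no part of the job. Of the things that look like the part that bears bar_mid, the largest one is meant.

How it is judged (in metres and radians):
On the way, in this order (a step that is already met when the one before it is completed fails the run):
1. the bail hangs down in front of the tote (value of joint tote_bail above 1.45 rad), for 0.2 s.
2. the sanding block lies flat on the tote's floor, the lid still open (x of block in the frame of tote between -0.0575 and 0.0575 m and y of block in the frame of tote between -0.125 and 0.125 m and z of block in the frame of tote below 0.0215 m and value of joint tote_lid above 0.8 rad), for 0.2 s.
3. the longer bar lies flat on the tote's floor, let go, the lid still open (x of bar_mid in the frame of tote between -0.0575 and 0.0575 m and y of bar_mid in the frame of tote between -0.125 and 0.125 m and z of bar_mid in the frame of tote below 0.025 m and value of joint tote_lid above 0.8 rad and contact force between the fingers and long_bar below 0.1 N), for 0.2 s.
4. the lid is shut (value of joint tote_lid below 0.04 rad), for 0.2 s.
At the end, for the whole second after the job is handed in: The lid is shut (within 0.04 rad), the bail hangs in front of the tote (past 1.45 rad), and the block, the slab and the longer bar are inside the tote, each lying flat on its floor (centres within about 5 mm of the lying height, none on another), at rest (value of joint tote_lid below 0.04 rad and value of joint tote_bail above 1.45 rad and x of block in the frame of tote between -0.0575 and 0.0575 m and y of block in the frame of tote between -0.125 and 0.125 m and z of block in the frame of tote below 0.0215 m and x of slab_mid in the frame of tote between -0.0575 and 0.0575 m and y of slab_mid in the frame of tote between -0.125 and 0.125 m and z of slab_mid in the frame of tote below 0.019 m and x of bar_mid in the frame of tote between -0.0575 and 0.0575 m and y of bar_mid in the frame of tote between -0.125 and 0.125 m and z of bar_mid in the frame of tote below 0.025 m and linear speed of block below 0.02 m/s); the robot touches nothing.
It fails at once if the short bar is moved more than 3 cm or knocked over (distance of short_bar from where it was at the start of the episode above 0.03 m or angle between short_bar's own z axis and vertical above 0.5 rad).
It fails at once if the cup is moved more than 3 cm or knocked over (distance of cup from where it was at the start of the episode above 0.03 m or angle between cup's own z axis and vertical above 0.5 rad).
It fails at once if the oil can is moved more than 3 cm or knocked over (distance of can from where it was at the start of the episode above 0.03 m or angle between can's own z axis and vertical above 0.5 rad).
It also fails if it takes over 72 s, if anything falls off the work surface, if the arm or the gripper's body presses on something with over 40 N, if the wrist force passes 120 N, or if a joint passes its speed limit or range.

### The arm

A 6-joint arm with a two-finger parallel gripper is mounted at the origin on a cart in front of the work surface, level with it; the furniture and walls round the work are solid. World frame = base frame: x ahead of the robot, y to its left, z up, the work surface at z = 0. Lengths are in m, angles in degrees, forces in N, time in s.
With the tool pointing down it reaches from about 0.35 to 0.875 m from the base axis. Payload 4.2 kg.
Tool frame: the origin (TCP) lies on the front face of the gripper's body, between the roots of the fingers; the fingertips stand 70 mm ahead of it and the grasp point (between the pads) lies 51 mm ahead of it; z points along the fingers, y is the line along which they close (so a half turn about z gives the same grasp; the last joint's range is limited). The gripper opens to 87 mm and grips with 3 to 60 N. Pads are 19 mm wide; open, the fingers measure 117 mm over their backs; the gripper's body (75 mm by 190 mm) begins 51 mm behind the grasp point.
Start: joints at [81.967, 22.042, 0.453, 0, -68.411, -14.817], TCP at [0.243, 0.576, 0.292] pointing down, gripper open.
Joint ranges: [-179.83, 179.83], [-69.29, 118.12], [-61.27, 80.66], [-181.25, 117.63], [-171.15, -9.14], [-177.46, 177.46]. Speed limits (degrees/s): [159.86, 159.86, 180, 180, 180, 180].

### API

Orientations are given as a 3x3 rotation matrix whose columns are the frame's x, y, z axes.
In Python, from station import r gives the robot as it stands.
- The arm moves only by the shell command python3 -m pendant 'ROWS' [OPENING]. ROWS is JSON, a list of rows, each a list of 2 entries, a list of its own where there are three numbers: the shift along the tool's x, y, z in mm, then the turn, a rotation vector about the tool's x, y, z in rad. A call has 1 to 10 rows; each row is the pose to reach, as a shift and turn from the pose commanded when the call began, along the tool's axes at that moment; what a row does not reach only later rows make up. A row lasts 1/10 s, in which the tool goes at most 50 mm and 8.59 degrees, less where a joint would pass 70% of its speed; a pose out of reach is approached as far as the arm can. A call with a gripper value outside its range is refused whole. OPENING is the opening, from 0 (shut) to 1 (fully open), set as the call begins (- or left out, the last holds). The fingers move at their own pace and stop on an object; the grip force is fixed at half the most. Time passes only in rows, so rows that repeat a pose let the fingers close. It gives the time, the measured TCP pose, the force, the opening and the grip force at its end, in the units of the state.
- r.sense(): the state, without advancing time (a new reading comes with each control period).
- r.capture(name): name is "scene" or "side" or "wrist"; returns a dict with "frame" (400x640x3 uint8, red, green, blue), "vertical_fov" (degrees; the focal length in pixels is half the picture's height over the tangent of half this angle, whatever the lens; pixels are square), "cx", "cy" (the principal point, pixels), "rvec" (rotation vector, rad) and "tvec" (3), from world to camera coordinates, as OpenCV has them. Camera axes: x right, y down, z forward; pixel columns grow to the right and rows downward; lengths in m; the calibration is good to about 2 mm. A picture is of the moment at which its call begins. There is no depth.
- r.finish_job(): hands the job in; it is judged then, once.
The state is a dict: "time_s": time; "joints": joint angles; "joint_velocities": joint speeds; "effort": joint torques, N m; "tcp_pos": TCP position; "ee_rot": TCP orientation; "wrist_force": force on the tool from outside, world axes, zero at the start; "moment": the same for the moment, N m; "gripper_width": opening from 0.0 (shut) to 1.0 (fully open); "gripper_force": force on a finger pad.
Only numpy, scipy, OpenCV 4.12 (cv2) and the standard library are available. Lean on these libraries where they do the work, as an engineer would, in place of code of your own. Each camera call takes 0.05 s, during which the arm holds its last target. There are 200 camera calls.

## Working session

There is one attempt and no reset: what is moved stays moved. The work goes in short steps, Python scripts to look and compute and a shell command to move; the robot and the scene stay as the last step left them, time stands still between calls to the robot, and variables do not carry over. Pictures are saved under pics/ and viewed, at most 12 in all, crops included, and the job is handed in when it is done.

```bash
mkdir -p pics
cat > h.py <<'E'
import numpy as np, cv2, json, sys
from station import r
def cap(n, f=None):
    d=r.capture(n)
    if f: cv2.imwrite('pics/'+f+'.png', cv2.cvtColor(d['frame'],cv2.COLOR_RGB2BGR))
    return cam(d)
def cam(d):
    f=200/np.tan(np.radians(d['vertical_fov'])/2)
    return dict(K=np.array([[f,0,d['cx']],[0,f,d['cy']],[0,0,1.]]),R=cv2.Rodrigues(np.array(d['rvec'],float))[0],t=np.array(d['tvec'],float).ravel(),frame=d['frame'])
def ray(c,p):
    v=c['R'].T@np.linalg.inv(c['K'])@np.array([p[0],p[1],1.]); return -c['R'].T@c['t'], v/np.linalg.norm(v)
def atz(c,p,z):
    o,v=ray(c,p); return o+v*(z-o[2])/v[2]
def proj(c,P):
    q=c['K']@(c['R']@np.array(P,float)+c['t']); return q[:2]/q[2]
def tri(*cp):
    A=np.zeros((3,3));b=np.zeros(3)
    for c,p in cp:
        o,v=ray(c,p);M=np.eye(3)-np.outer(v,v);A+=M;b+=M@o
    X=np.linalg.solve(A,b); return X,[float(np.linalg.norm(proj(c,X)-p)) for c,p in cp]
E
python3 - <<'E'
from h import *
import pickle
np.set_printoptions(precision=4,suppress=True)
C={n:cap(n) for n in('scene','side')}
pickle.dump(C,open('c0.pkl','wb'))
for n in C:
    cv2.imwrite(f'pics/{n}0.png',cv2.resize(cv2.cvtColor(C[n]['frame'],cv2.COLOR_RGB2BGR),(800,500),interpolation=cv2.INTER_CUBIC)); print(n,C[n]['K'][0,0],-C[n]['R'].T@C[n]['t'])
s=r.sense(); print(s['tcp_pos'],np.array(s['ee_rot']),s['gripper_width'],s['time_s'])
E
```

```text
scene 498.6904921589614 [-0.277  -0.551   1.2379]
side 420.3277184863972 [0.547  0.9292 0.7866]
[0.2425 0.5756 0.2913] [[ 0.9215 -0.3884 -0.0007]
 [-0.3884 -0.9215 -0.0019]
 [ 0.0001  0.002  -1.    ]] 1.000322701104811 0.1
```

View pics/scene0.png

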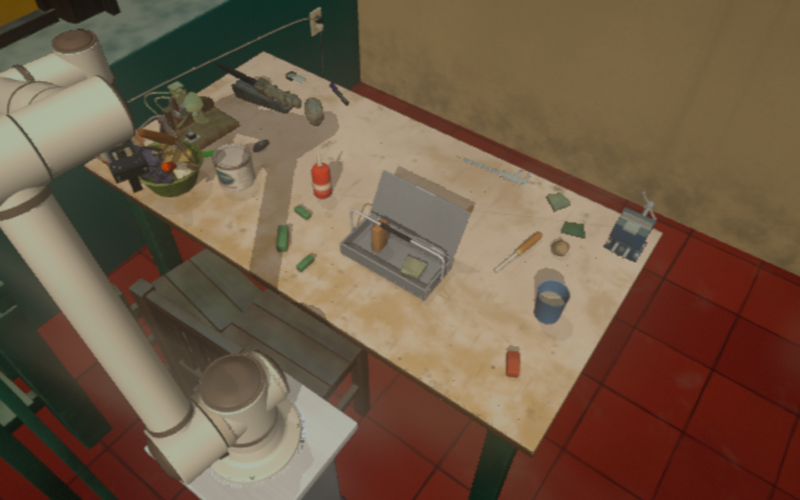

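View pics/side0.png

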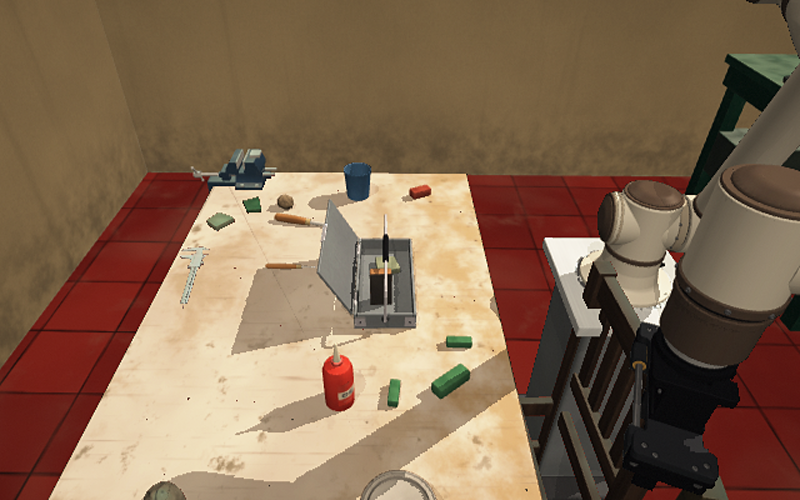

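Scene view: the tote is at (405,245), the block stands in its left half at (380,235) and the slab is at (413,267). The large green bar is at (283,238), with two small green look-alikes nearby, and the red short bar is at (513,362). I'll enlarge these.

Run:
```python
from h import *
import pickle
C=pickle.load(open('c0.pkl','rb'))
def cr(n,x,y,w,h,s):
    im=cv2.cvtColor(C[n]['frame'][y:y+h,x:x+w],cv2.COLOR_RGB2BGR)
    im=cv2.resize(im,None,fx=s,fy=s,interpolation=cv2.INTER_CUBIC)
    for k in range(0,w,10): cv2.putText(im,str(x+k),(k*s,8),0,.3,(0,0,255)); cv2.line(im,(k*s,10),(k*s,14),(0,0,255))
    for k in range(10,h,10): cv2.putText(im,str(y+k),(0,k*s+3),0,.3,(0,0,255))
    return im
a=cr('scene',262,132,120,110,4); b=cr('side',250,155,80,110,4)
c=cr('scene',205,155,60,38,4); 
cv2.imwrite('pics/z1.png',np.hstack([a,b]))
for n in C:
    hsv=cv2.cvtColor(C[n]['frame'],cv2.COLOR_RGB2HSV)
    for nm,lo,hi in(('green',(50,90,20),(85,255,255)),('red',(0,150,90),(8,255,255)),('red2',(172,150,90),(180,255,255)),('blue',(100,110,40),(125,255,255))):
        m=cv2.inRange(hsv,lo,hi); k,_,st,ce=cv2.connectedComponentsWithStats(m)
        print(n,nm,[(st[i].tolist(),ce[i].round(1).tolist(), atz(C[n],ce[i],.013).round(3).tolist()) for i in range(1,k) if 40<st[i][4]<2500])
```

```text
scene green [([172, 17, 84, 37, 1039], [219.6, 34.9], [1.103, 0.957, 0.013]), ([142, 50, 38, 23, 431], [160.8, 61.4], [0.806, 1.014, 0.013]), ([223, 184, 6, 14, 58], [226.0, 191.1], [0.431, 0.304, 0.013]), ([0, 285, 15, 18, 109], [5.7, 294.4], [-0.205, 0.532, 0.013]), ([0, 304, 57, 86, 1452], [19.8, 350.5], [-0.276, 0.358, 0.013]), ([63, 377, 26, 23, 122], [77.0, 389.7], [-0.254, 0.159, 0.013]), ([376, 378, 25, 22, 376], [388.4, 390.5], [0.185, -0.452, 0.013])]
scene red [([287, 69, 40, 21, 293], [306.4, 78.9], [1.074, 0.454, 0.013]), ([323, 86, 41, 21, 239], [343.4, 96.3], [1.07, 0.27, 0.013]), ([362, 104, 89, 40, 570], [403.8, 122.6], [1.074, 0.002, 0.013]), ([249, 131, 15, 17, 202], [256.4, 139.5], [0.678, 0.384, 0.013]), ([450, 142, 22, 13, 136], [460.5, 148.5], [1.073, -0.229, 0.013]), ([251, 151, 14, 8, 67], [257.9, 154.7], [0.622, 0.329, 0.013]), ([477, 159, 21, 10, 87], [488.6, 163.1], [1.064, -0.339, 0.013]), ([524, 170, 28, 15, 97], [537.5, 177.4], [1.099, -0.5, 0.013]), ([516, 177, 34, 44, 708], [531.9, 198.9], [0.993, -0.519, 0.013]), ([138, 183, 26, 25, 286], [149.0, 195
[... 2574 characters left out ...]
29, 0.264, 0.013]), ([590, 277, 50, 48, 1495], [616.1, 297.4], [-0.173, 0.287, 0.013]), ([258, 284, 26, 45, 842], [270.1, 306.0], [0.636, 0.316, 0.013]), ([584, 300, 20, 25, 111], [592.8, 314.0], [-0.093, 0.334, 0.013]), ([27, 316, 54, 62, 1238], [54.7, 347.2], [1.071, 0.423, 0.013]), ([611, 328, 29, 47, 649], [629.3, 344.4], [-0.128, 0.412, 0.013]), ([0, 381, 21, 19, 277], [8.0, 388.6], [1.116, 0.511, 0.013]), ([14, 380, 33, 20, 459], [30.4, 389.9], [1.072, 0.514, 0.013]), ([514, 391, 31, 9, 231], [529.3, 395.1], [0.129, 0.522, 0.013]), ([581, 392, 59, 8, 419], [609.7, 395.8], [-0.024, 0.523, 0.013])]
side red2 []
side blue [([275, 131, 22, 29, 509], [285.8, 144.5], [0.637, -0.415, 0.013])]
```

View pics/z1.png

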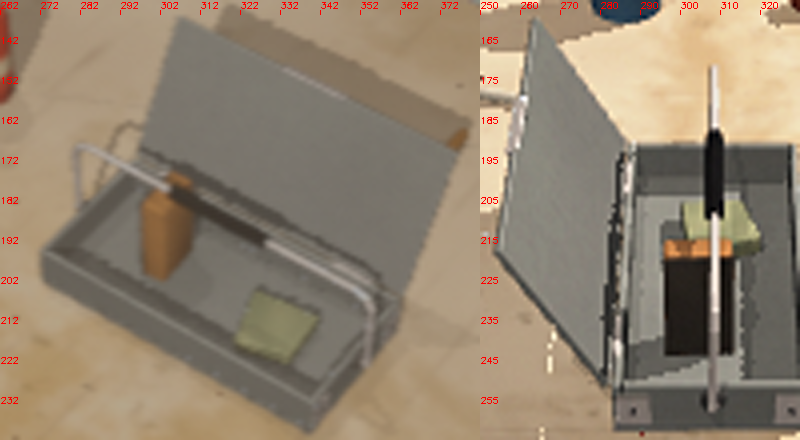

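Run:
```python
from h import *
import pickle
np.set_printoptions(precision=4,suppress=True)
C=pickle.load(open('c0.pkl','rb'))
s=lambda a,b:(262+a/4,132+b/4); d=lambda a,b:(250+(a-480)/4,155+b/4)
S,D=C['scene'],C['side']
for n,p in(('FL',s(41,250)),('FR',s(312,410)),('BR',s(400,297))): print(n,atz(S,p,.04))
for n,p in(('BL',d(614,385)),('BR',d(632,146)),('FR',d(793,146))): print(n,atz(D,p,.04))
print('bail L',atz(S,s(78,148),.108),'R',atz(S,s(372,299),.108))
print('grip',tri((S,s(215,216)),(D,d(714,172))))
print('slab',atz(S,s(277,325),.022),tri((S,s(278,325)),(D,d(720,222))))
print('blocktop',atz(S,s(170,190),.092),atz(D,d(698,250),.092))
print('can',tri((S,(257,140)),(D,(270,306))))
c=cap('wrist'); print('wristcam',-c['R'].T@c['t'],c['R'],c['K'][0,0],c['K'][:2,2])
```

```text
FL [0.4912 0.1574 0.04  ]
FR [ 0.4878 -0.1041  0.04  ]
BR [ 0.619  -0.0986  0.04  ]
BL [0.613  0.1665 0.04  ]
BR [ 0.6134 -0.0878  0.04  ]
FR [ 0.4925 -0.0892  0.04  ]
bail L [0.5469 0.1605 0.108 ] R [ 0.5543 -0.1087  0.108 ]
grip (array([0.5518, 0.0325, 0.1077]), [0.23008748464651038, 0.2617436091006768])
slab [ 0.5514 -0.0293  0.022 ] (array([ 0.5501, -0.0278,  0.0183]), [1.1893532480514117, 1.2768129278000233])
blocktop [0.5655 0.0848 0.092 ] [0.5611 0.0958 0.092 ]
can (array([0.6363, 0.3469, 0.0571]), [1.6045134814309345, 2.5707696042119217])
wristcam [0.3116 0.5476 0.3833] [[-0.3884 -0.9215  0.0016]
 [-0.886   0.3739  0.2743]
 [-0.2534  0.1051 -0.9616]] 352.3009019201637 [318.9926 195.9976]
```

Tote centre is about (0.552, 0.033) with yaw near 0. The triangulated bail grip height of 0.108 matches the text. I'll move above the tote for a close look.

```bash
python3 -m pendant '[[[449,397,30],[0,0,-0.399]],[[449,397,30],[0,0,-0.399]],[[449,397,30],[0,0,-0.399]],[[449,397,30],[0,0,-0.399]],[[449,397,30],[0,0,-0.399]],[[449,397,30],[0,0,-0.399]],[[449,397,30],[0,0,-0.399]],[[449,397,30],[0,0,-0.399]],[[449,397,30],[0,0,-0.399]],[[449,397,30],[0,0,-0.399]]]' 0
```

```text
time_s: 1.15
tcp_pos: [0.4593, 0.1239, 0.2673]
ee_rot: [[1.0, 0.001, 0.0], [0.001, -1.0, 0.0], [0.0, -0.0, -1.0]]
wrist_force: [0.3, 1.2, -0.1]
gripper_width: 0.176
gripper_force: 0.0
```

```bash
python3 -m pendant '[[[35,75,5],[0,0,0]],[[35,75,5],[0,0,0]],[[35,75,5],[0,0,0]],[[35,75,5],[0,0,0]],[[35,75,5],[0,0,0]]]'
python3 - <<'E'
from h import *
import pickle
c=cap('wrist'); pickle.dump(c,open('w1.pkl','wb'))
im=cv2.resize(cv2.cvtColor(c['frame'],cv2.COLOR_RGB2BGR),(800,500),interpolation=cv2.INTER_CUBIC); cv2.imwrite('pics/w1.png',im)
print(r.sense()['tcp_pos'],-c['R'].T@c['t'])
C=pickle.load(open('c0.pkl','rb'))
S,D=C['scene'],C['side']
s=lambda a,b:(262+a/4,132+b/4); d=lambda a,b:(250+(a-480)/4,155+b/4)
print(tri((S,s(465,152)),(D,d(533,15))),tri((S,s(178,14)),(D,d(498,250))))
E
```

```text
time_s: 1.65
tcp_pos: [0.4937, 0.0514, 0.2622]
ee_rot: [[1.0, 0.001, -0.0], [0.001, -1.0, 0.0], [-0.0, -0.0, -1.0]]
wrist_force: [-0.5, -0.2, -0.9]
gripper_width: 0.004
gripper_force: 0.0
[0.49365689 0.05172427 0.26233828] [0.56866618 0.05266581 0.35425309]
(array([ 0.68456868, -0.10259339,  0.14752172]), [1.0045736520386386, 1.0642676392292847]) (array([0.67978868, 0.16294588, 0.14846909]), [0.5949238308040294, 0.8098194176596362])
```

View pics/w1.png

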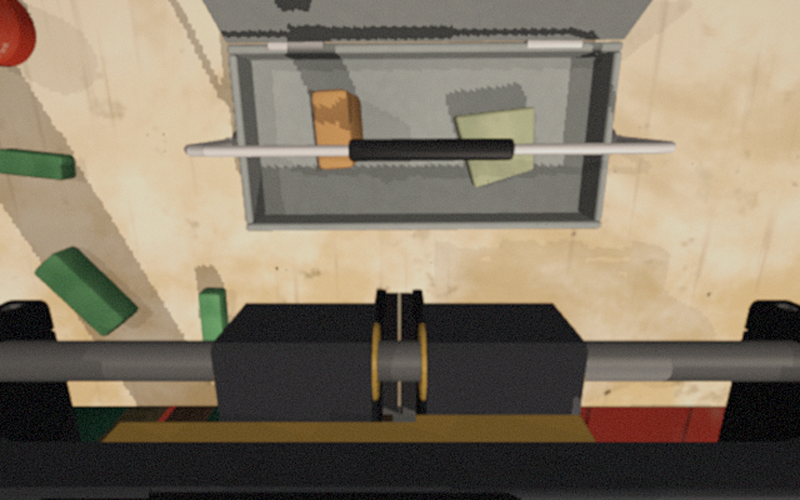

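The close view shows the rim corners at (232,45), (620,45), (249,228) and (599,228), and the bail grip at (431,150). The block top is around (333,130), and the slab corners are at (457,118), (533,108), (534,170) and (476,187). The long bar is at (86,290).

Run:
```python
from h import *
import pickle
np.set_printoptions(precision=4,suppress=True)
c=pickle.load(open('w1.pkl','rb')); C=pickle.load(open('c0.pkl','rb'))
k=lambda a,b:(a/1.25,b/1.25)
for p in((232,45),(620,45),(249,228),(599,228)): print('rim',atz(c,k(*p),.04))
print('bail',tri((c,k(431,150)),(C['side'],(308.5,198)),(C['scene'],(315.7,186))), [atz(c,k(*p),.108) for p in((188,150),(673,147))])
for p in((313,91),(348,90),(353,168),(320,169)): print('block',atz(c,k(*p),.092))
for p in((457,118),(533,108),(534,170),(476,187)): print('slab',atz(c,k(*p),.022))
for p in((36,272),(75,248),(136,307),(109,334),(86,290)): print('bar',atz(c,k(*p),.013))
print(tri((c,k(86,291)),(C['side'],(360.1,304.5)),(C['scene'],(226,191.1))))
```

```text
rim [0.6155 0.1623 0.04  ]
rim [ 0.6157 -0.0926  0.04  ]
rim [0.4918 0.1625 0.04  ]
rim [ 0.4921 -0.0944  0.04  ]
bail (array([0.5521, 0.0337, 0.1077]), [1.9023701913218545, 0.3521157177412888, 0.3911542776875541]) [array([0.5523, 0.1681, 0.108 ]), array([ 0.5542, -0.0973,  0.108 ])]
block [0.5839 0.101  0.092 ]
block [0.5845 0.0812 0.092 ]
block [0.541  0.0796 0.092 ]
block [0.5404 0.0991 0.092 ]
slab [0.5696 0.0104 0.022 ]
slab [ 0.5766 -0.0441  0.022 ]
slab [ 0.5323 -0.0486  0.022 ]
slab [ 0.5195 -0.0058  0.022 ]
bar [0.4479 0.3501 0.013 ]
bar [0.4684 0.314  0.013 ]
bar [0.4169 0.2731 0.013 ]
bar [0.3918 0.3003 0.013 ]
bar [0.4321 0.3121 0.013 ]
(array([0.4316, 0.3089, 0.012 ]), [3.944125990842404, 0.4670402514062022, 1.1536863429087372])
```

```bash
python3 -m pendant '[[[45,16,0],[0,0,0]],[[91,32,0],[0,0,0]],[[91,32,0],[0,0,0]],[[91,32,40],[0,0,0]],[[91,32,80],[0,0,0]],[[91,32,107],[0,0,0]],[[91,32,107],[0,0,0]]]' && python3 -m pendant '[[[-15,0,0],[0,0,0]],[[-30,0,2],[0,0,0]],[[-45,0,2],[0,0,0]],[[-57,0,4],[0,0,0]],[[-70,0,14],[0,0,0]],[[-78,0,22],[0,0,0]],[[-85,0,29],[0,0,0]],[[-91,0,37],[0,0,0]],[[-97,0,40],[0,0,0]],[[-99,0,40],[0,0,0]]]'
```

```text
time_s: 2.4
tcp_pos: [0.5819, 0.0196, 0.1513]
ee_rot: [[1.0, 0.001, -0.009], [0.001, -1.0, -0.002], [-0.009, 0.002, -1.0]]
wrist_force: [0.0, -0.4, 0.2]
gripper_width: 0.007
gripper_force: 0.0
time_s: 3.4
tcp_pos: [0.4853, 0.0188, 0.1147]
ee_rot: [[1.0, 0.0, -0.002], [0.0, -1.0, -0.001], [-0.002, 0.001, -1.0]]
wrist_force: [1.2, -0.6, 0.6]
gripper_width: 0.01
gripper_force: 0.0
```

```bash
python3 -m pendant '[[[0,0,-20],[0,0,0]],[[-12,0,-20],[0,0,0]],[[-12,0,-10],[0,0,0]],[[-12,0,0],[0,0,0]],[[-12,0,10],[0,0,0]],[[-12,0,18],[0,0,0]],[[-12,0,18],[0,0,0]],[[-12,0,-30],[0,0,0]],[[-6,0,-75],[0,0,0]],[[-6,0,-105],[0,0,0]]]'
python3 - <<'E'
from h import *
c=cap('scene')
im=cv2.cvtColor(c['frame'],cv2.COLOR_RGB2BGR)[125:245,210:390]
cv2.imwrite('pics/s2.png',cv2.resize(im,None,fx=4,fy=4,interpolation=cv2.INTER_CUBIC)); print(r.sense()['tcp_pos'])
E
```

```text
time_s: 4.4
tcp_pos: [0.4816, 0.0191, 0.2232]
ee_rot: [[1.0, 0.001, 0.004], [0.001, -1.0, 0.001], [0.004, -0.001, -1.0]]
wrist_force: [0.7, 0.1, -0.8]
gripper_width: 0.003
gripper_force: 0.0
[0.48354204 0.01952528 0.22759791]
```

View pics/s2.png

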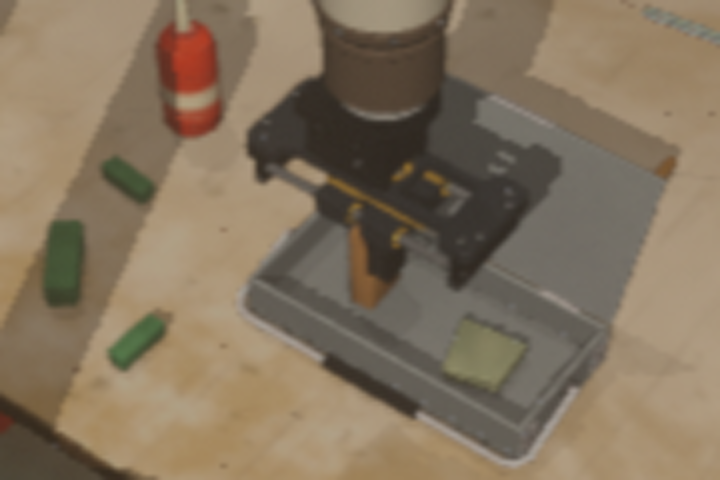

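The bail hangs in front, at crop (370,385). Next is the slab. I'll turn the tool 90° and tilt it slightly so the body clears both block and lid.

```bash
cat >> h.py <<'E'
from scipy.spatial.transform import Rotation as Ro
def plan(R,*tips,L=.07):
    s=r.sense(); R0=np.array(s['ee_rot']); p0=np.array(s['tcp_pos']); R=np.array(R,float)
    print('t',s['time_s'],'tcp',p0.round(4),'J',np.round(s['joints'],1),'turn',Ro.from_matrix(R0.T@R).as_rotvec().round(3))
    for t in tips: print(t,(R0.T@(np.array(t)-R[:,2]*L-p0)*1000).round(1))
def Rz(xdir,z=(0,0,-1)):
    z=np.array(z,float);z/=np.linalg.norm(z);x=np.array(xdir,float);x-=z*(x@z);x/=np.linalg.norm(x);return np.stack([x,np.cross(z,x),z],1)
E
python3 - <<'E'
from h import *
plan(Rz((0,-1,0),(np.sin(.2),0,-np.cos(.2))),(.55,.03,.14),(.55,.03,.012))
E
```

```text
t 4.45 tcp [0.4835 0.0195 0.2276] J [ 21.7  11.6 -24.8   0.2 -52.9  68.3] turn [0.145 0.149 1.567]
(0.55, 0.03, 0.14) [ 52.3 -10.3  19.7]
(0.55, 0.03, 0.012) [ 50.7 -10.  147.7]
```

```bash
python3 -m pendant '[[[10,0,0],[0.014,0.015,0.15]],[[20,0,0],[0.028,0.030,0.295]],[[30,0,0],[0.042,0.043,0.44]],[[40,0,0],[0.056,0.057,0.59]],[[52,-10,0],[0.068,0.070,0.73]],[[52,-10,0],[0.081,0.083,0.875]],[[52,-10,0],[0.095,0.098,1.02]],[[52,-10,0],[0.109,0.112,1.165]],[[52,-10,0],[0.122,0.125,1.31]],[[52,-10,0],[0.135,0.139,1.455]]]'
python3 -m pendant '[[[0,0,0],[0,0,0]]]'
python3 - <<'E'
from h import *
plan(Rz((0,-1,0),(np.sin(.2),0,-np.cos(.2))),(.55,.03,.10),(.55,.03,.012),(.55,-.022,.012),(.55,-.020,.13))
E
```

```text
time_s: 5.45
tcp_pos: [0.532, 0.0288, 0.2199]
ee_rot: [[0.104, -0.979, 0.176], [-0.994, -0.105, 0.007], [0.012, -0.176, -0.984]]
wrist_force: [1.2, 0.3, 0.6]
gripper_width: 0.006
gripper_force: 0.0
time_s: 5.55
tcp_pos: [0.5314, 0.0288, 0.2197]
ee_rot: [[0.111, -0.978, 0.175], [-0.994, -0.112, 0.007], [0.013, -0.174, -0.985]]
wrist_force: [-0.5, 0.7, 0.0]
gripper_width: 0.005
gripper_force: 0.0
t 5.55 tcp [0.5314 0.0288 0.2197] J [ 22.1  13.3 -26.3   5.2 -41.1 -19.3] turn [0.024 0.008 0.112]
(0.55, 0.03, 0.1) [-1.3  4.2 51.1]
(0.55, 0.03, 0.012) [ -2.4  19.5 137.7]
(0.55, -0.022, 0.012) [ 49.2  25.3 137.4]
(0.55, -0.02, 0.13) [48.8  4.5 21.2]
```

```bash
python3 -m pendant '[[[-1,4,40],[0.024,0.008,0.112]],[[-2,10,80],[0.024,0.008,0.112]],[[-2,16,115],[0.024,0.008,0.112]],[[-2,19,135],[0.024,0.008,0.112]],[[-2,19,135],[0.024,0.008,0.112]],[[10,21,135],[0.024,0.008,0.112]],[[20,22,135],[0.024,0.008,0.112]],[[28,23,135],[0.024,0.008,0.112]],[[34,24,135],[0.024,0.008,0.112]],[[40,24,135],[0.024,0.008,0.112]]]' 
python3 -m pendant '[[[3,0,0],[0,0,0]],[[6,0,0],[0,0,0]],[[8,0,0],[0,0,0]],[[8,0,0],[0,0,0]]]'
python3 - <<'E'
from h import *
plan(Rz((0,-1,0),(np.sin(.2),0,-np.cos(.2))),(.55,-.022,.012),(.55,-.020,.14))
E
```

```text
time_s: 6.55
tcp_pos: [0.5374, -0.0127, 0.0846]
ee_rot: [[0.0, -0.979, 0.202], [-1.0, -0.0, 0.001], [-0.001, -0.202, -0.979]]
wrist_force: [0.6, 0.8, 1.1]
gripper_width: 0.005
gripper_force: 0.5
time_s: 6.95
tcp_pos: [0.5365, -0.0208, 0.0835]
ee_rot: [[-0.001, -0.98, 0.199], [-1.0, 0.001, 0.0], [-0.001, -0.199, -0.98]]
wrist_force: [0.6, -0.9, 0.1]
gripper_width: -0.0
gripper_force: 0.1
t 6.95 tcp [ 0.5365 -0.0208  0.0835] J [ 16.3  24.9 -36.8  10.6 -17.5 -26.1] turn [-0.001  0.    -0.001]
(0.55, -0.022, 0.012) [1.2 1.  2.8]
(0.55, -0.02, 0.14) [  -0.9  -24.6 -122.6]
```

```bash
python3 -m pendant '[[[0,-9,-45],[0,0,0]],[[0,-18,-90],[0,0,0]],[[0,-27,-123],[0,0,0]],[[-45,-34,-123],[0,0,0]],[[-90,-36,-123],[0,0,0]],[[-130,-36,-123],[0,0,0]],[[-152,-36,-123],[0,0,0]],[[-152,-36,-123],[0,0,0]],[[-152,-28,-90],[0,0,0]],[[-152,-22,-60],[0,0,0]]]'
python3 - <<'E'
from h import *
c=cap('scene')
im=cv2.cvtColor(c['frame'],cv2.COLOR_RGB2BGR)[125:245,260:390]
cv2.imwrite('pics/s3.png',cv2.resize(im,None,fx=4,fy=4,interpolation=cv2.INTER_CUBIC))
plan(Rz((0,-1,0),(np.sin(.2),0,-np.cos(.2))),(.5625,.13,.074),(.5625,.07,.070))
E
```

```text
time_s: 7.95
tcp_pos: [0.5459, 0.1309, 0.1465]
ee_rot: [[-0.001, -0.98, 0.2], [-1.0, 0.001, 0.001], [-0.002, -0.2, -0.98]]
wrist_force: [-0.6, -0.1, -0.2]
gripper_width: 0.004
gripper_force: 0.0
t 8.0 tcp [0.5429 0.1288 0.1406] J [ 32.3  21.4 -31.1  12.6 -28.9 -43. ] turn [ 0.009 -0.004 -0.002]
(0.5625, 0.13, 0.074) [-1.2 -6.  -0.9]
(0.5625, 0.07, 0.07) [58.8 -5.4  3.3]
```

View pics/s3.png

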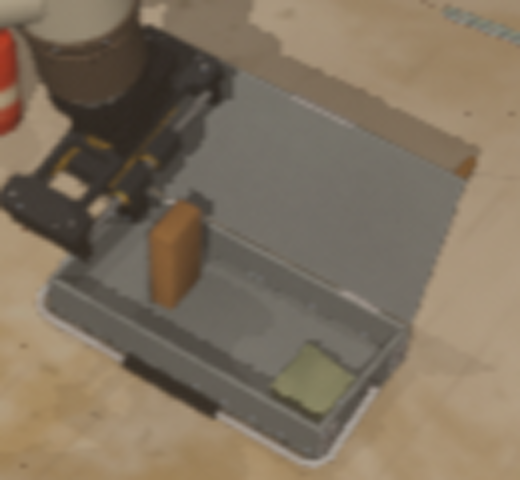

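The slab now lies against the right end at (312,378), and the block still stands at (177,255). Tipping it now.

```bash
python3 -m pendant '[[[8,-5,0],[0,0,0]],[[16,-5,0],[0,0,0]],[[22,-5,0],[0,0,0]],[[27,-5,0],[0,0,0]],[[32,-5,0],[0,0,0]],[[37,-5,0],[0,0,0]],[[42,-5,0],[0,0,0]],[[47,-5,2],[0,0,0]],[[52,-5,4],[0,0,0]],[[57,-5,6],[0,0,0]]]' 
python3 -m pendant '[[[0,0,0],[0,0,0]],[[0,0,-40],[0,0,0]],[[0,0,-80],[0,0,0]],[[-30,40,-110],[0,0,0]],[[-60,80,-120],[0,0,0]],[[-60,80,-120],[0,0,0]]]'
python3 - <<'E'
from h import *
import pickle
c=cap('wrist');pickle.dump(c,open('w4.pkl','wb'));d=cap('scene');pickle.dump(d,open('s4.pkl','wb'))
a=cv2.resize(cv2.cvtColor(c['frame'],cv2.COLOR_RGB2BGR),(560,350),interpolation=cv2.INTER_AREA)
b=cv2.resize(cv2.cvtColor(d['frame'],cv2.COLOR_RGB2BGR)[130:247,265:375],None,fx=3,fy=3,interpolation=cv2.INTER_CUBIC)
o=np.zeros((600,800,3),np.uint8);o[:350,:560]=a;o[249:249+351,470:800]=b;o[:350,:560]=a
cv2.imwrite('pics/w4.png',o); print(r.sense()['tcp_pos'],-c['R'].T@c['t'])
E
```

```text
time_s: 9.0
tcp_pos: [0.5523, 0.074, 0.1417]
ee_rot: [[-0.001, -0.98, 0.2], [-1.0, 0.001, 0.0], [-0.001, -0.2, -0.98]]
wrist_force: [0.6, -0.2, -0.5]
gripper_width: 0.002
gripper_force: 0.0
time_s: 9.6
tcp_pos: [0.4474, 0.1356, 0.2447]
ee_rot: [[0.003, -0.98, 0.201], [-1.0, -0.002, 0.003], [-0.002, -0.201, -0.98]]
wrist_force: [-0.7, 0.1, 0.6]
gripper_width: 0.007
gripper_force: 0.0
[0.44920064 0.13521332 0.24421925] [0.42850249 0.06101369 0.33469827]
```

View pics/w4.png

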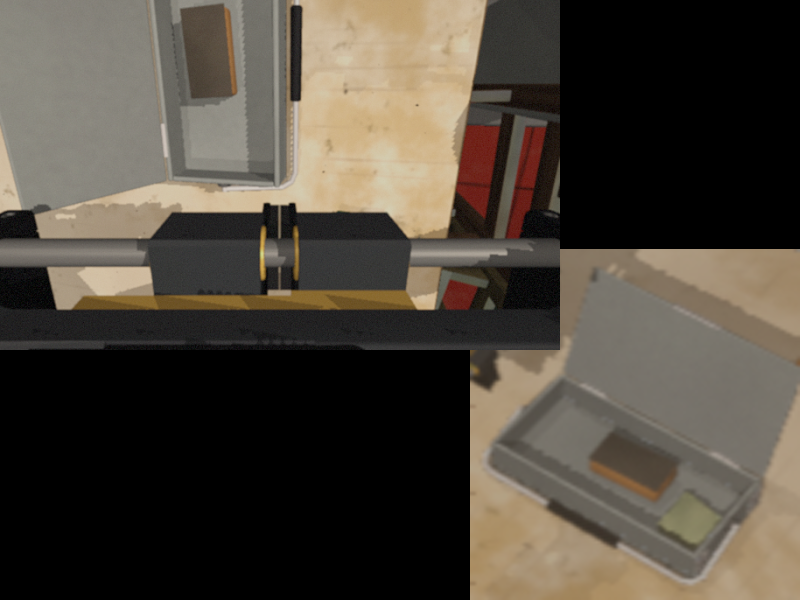

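The block lies flat and clear of the slab. Next I'll locate its left end, then hover over the long bar.

Run:
```python
from h import *
import pickle
np.set_printoptions(precision=4,suppress=True)
c=pickle.load(open('w4.pkl','rb'));d=pickle.load(open('s4.pkl','rb'))
for p in((192,99),(234,96),(181,9),(222,4)): print('blk',atz(c,(p[0]/.875,p[1]/.875),.028))
q=lambda x,y:(265+(x-470)/3,130+(y-249)/3)
for p in((616,434),(676,462),(653,486),(590,460)): print('blk s',atz(d,q(*p),.028))
for p in((689,491),(720,515),(697,543),(661,525)): print('slab s',atz(d,q(*p),.022))
plan(Rz((-.765,-.644,0)),(.4316,.309,.12))
```

```text
blk [0.5852 0.0781 0.028 ]
blk [0.5386 0.0745 0.028 ]
blk [ 0.5897 -0.0074  0.028 ]
blk [ 0.5472 -0.01    0.028 ]
blk s [0.5872 0.0646 0.028 ]
blk s [ 0.5929 -0.0097  0.028 ]
blk s [ 0.5516 -0.0089  0.028 ]
blk s [0.5413 0.0653 0.028 ]
slab s [ 0.5725 -0.0405  0.022 ]
slab s [ 0.565  -0.0843  0.022 ]
slab s [ 0.5209 -0.0853  0.022 ]
slab s [ 0.5182 -0.0425  0.022 ]
t 9.7 tcp [0.4492 0.1352 0.2442] J [ 40.3   5.1 -34.8  11.1 -41.6 -47.9] turn [-0.189  0.09   0.87 ]
(0.4316, 0.309, 0.12) [-173.7   27.7   49.9]
```

```bash
python3 -m pendant '[[[-45,5,5],[-0.03,0.015,0.145]],[[-90,12,15],[-0.06,0.03,0.29]],[[-130,20,30],[-0.09,0.045,0.435]],[[-174,28,50],[-0.125,0.06,0.58]],[[-174,28,50],[-0.157,0.075,0.725]],[[-174,28,50],[-0.189,0.09,0.87]],[[-174,28,50],[-0.189,0.09,0.87]],[[-174,28,50],[-0.189,0.09,0.87]]]' 0.75
python3 - <<'E'
from h import *
import pickle
c=cap('wrist');pickle.dump(c,open('w5.pkl','wb'))
cv2.imwrite('pics/w5.png',cv2.cvtColor(c['frame'],cv2.COLOR_RGB2BGR))
plan(Rz((-.765,-.644,0)),(.4316,.309,.003))
E
```

```text
time_s: 10.5
tcp_pos: [0.4338, 0.3079, 0.1885]
ee_rot: [[-0.766, -0.643, -0.001], [-0.643, 0.766, -0.002], [0.002, -0.001, -1.0]]
wrist_force: [0.8, -1.0, 0.1]
gripper_width: 0.648
gripper_force: 0.0
t 10.55 tcp [0.4334 0.3078 0.1887] J [  52.9   18.9  -20.8   -0.   -50.4 -102.9] turn [-0.    -0.002 -0.002]
(0.4316, 0.309, 0.003) [  0.3   2.1 115.7]
```

View pics/w5.png

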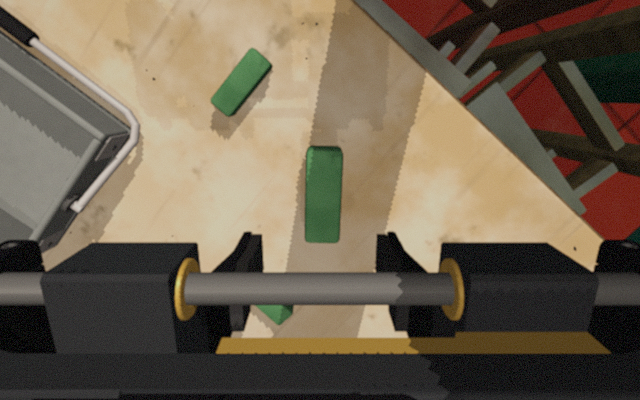

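The bar is aligned with the tool, its top face spanning (306..342, 150..242). Checking its centre by triangulation.

Run:
```python
from h import *
import pickle
np.set_printoptions(precision=4,suppress=True)
c=pickle.load(open('w5.pkl','rb')); C=pickle.load(open('c0.pkl','rb'))
for p in((308,152),(342,152),(305,242),(340,242)): print(atz(c,p,.026))
print(atz(c,(324,196),.026),tri((c,(324,194)),(C['side'],(360.1,304.5)),(C['scene'],(226,191.1))))
```

```text
[0.4111 0.2797 0.026 ]
[0.3952 0.2986 0.026 ]
[0.467  0.3228 0.026 ]
[0.4494 0.3437 0.026 ]
[0.429  0.3101 0.026 ] (array([0.4315, 0.309 , 0.0102]), [3.8607464971693015, 0.4857683051634297, 0.9712779081343895])
```

```bash
python3 -m pendant '[[[0,3,40],[0,0,0]],[[0,3,80],[0,0,0]],[[0,3,105],[0,0,0]],[[0,3,114],[0,0,0]],[[0,3,114],[0,0,0]]]' && python3 -m pendant '[[[0,0,0],[0,0,0]],[[0,0,0],[0,0,0]],[[0,0,0],[0,0,0]],[[0,0,0],[0,0,0]],[[0,0,0],[0,0,0]],[[0,0,0],[0,0,0]],[[0,0,-20],[0,0,0]],[[0,0,-60],[0,0,0]],[[0,0,-85],[0,0,0]],[[0,0,-85],[0,0,0]]]' 0
python3 - <<'E'
from h import *
plan(Rz((-1,0,0)),(.554,.12,.09),(.554,.12,.011))
E
```

```text
time_s: 11.05
tcp_pos: [0.4305, 0.31, 0.0744]
ee_rot: [[-0.766, -0.643, -0.003], [-0.643, 0.766, -0.003], [0.004, -0.001, -1.0]]
wrist_force: [0.6, -0.6, -0.2]
gripper_width: 0.749
gripper_force: 0.0
time_s: 12.05
tcp_pos: [0.4322, 0.3123, 0.164]
ee_rot: [[-0.766, -0.642, 0.004], [-0.642, 0.766, 0.005], [-0.007, 0.001, -1.0]]
wrist_force: [1.1, 0.2, -1.2]
gripper_width: 0.315
gripper_force: 29.9
t 12.05 tcp [0.4322 0.3123 0.164 ] J [  53.3   20.7  -22.5    0.   -46.5 -103.3] turn [0.004 0.006 0.698]
(0.554, 0.12, 0.09) [  30.2 -225.6    3.4]
(0.554, 0.12, 0.011) [  30.7 -225.7   82.4]
```

```bash
python3 -m pendant '[[[6,-35,0],[0,0,0.12]],[[12,-80,0],[0,0,0.25]],[[18,-125,0],[0,0,0.39]],[[24,-170,0],[0,0,0.53]],[[30,-205,0],[0.004,0.006,0.65]],[[30,-226,0],[0.004,0.006,0.698]],[[30,-226,0],[0.004,0.006,0.698]],[[30,-226,0],[0.004,0.006,0.698]]]'
python3 - <<'E'
from h import *
import pickle
c=cap('scene')
plan(Rz((-1,0,0)),(.554,.12,.09),(.554,.12,.012))
im=cv2.cvtColor(c['frame'],cv2.COLOR_RGB2BGR)[125:245,210:390]
cv2.imwrite('pics/s6.png',cv2.resize(im,None,fx=4,fy=4,interpolation=cv2.INTER_CUBIC))
E
```

```text
time_s: 12.85
tcp_pos: [0.5522, 0.1177, 0.159]
ee_rot: [[-1.0, 0.002, -0.008], [0.002, 1.0, -0.007], [0.008, -0.007, -1.0]]
wrist_force: [-0.1, -0.8, -0.8]
gripper_width: 0.318
gripper_force: 29.9
t 12.9 tcp [0.5521 0.1183 0.1593] J [  28.6   23.9  -17.9    0.2  -48.7 -118.8] turn [-0.007 -0.007 -0.001]
(0.554, 0.12, 0.09) [-1.9  1.7 -0.8]
(0.554, 0.12, 0.012) [-2.5  2.3 77.2]
```

```bash
python3 -m pendant '[[[-2,2,30],[0,0,0]],[[-2,2,55],[0,0,0]],[[-2,2,70],[0,0,0]],[[-2,2,76],[0,0,0]],[[-2,2,76],[0,0,0]],[[-2,2,76],[0,0,0]]]' && python3 -m pendant '[[[0,0,0],[0,0,0]],[[0,0,0],[0,0,0]],[[0,0,0],[0,0,0]],[[0,0,0],[0,0,0]],[[0,0,-20],[0,0,0]],[[0,0,-50],[0,0,0]],[[0,0,-100],[0,0,0]],[[0,0,-150],[0,0,0]],[[-45,-40,-170],[0,0,0]],[[-45,-40,-170],[0,0,0]]]' 0.47
python3 - <<'E'
from h import *
import pickle
c=cap('wrist');d=cap('scene')
a=cv2.resize(cv2.cvtColor(c['frame'],cv2.COLOR_RGB2BGR),(480,300),interpolation=cv2.INTER_AREA)
b=cv2.resize(cv2.cvtColor(d['frame'],cv2.COLOR_RGB2BGR)[130:247,265:390],None,fx=4,fy=4,interpolation=cv2.INTER_CUBIC)
o=np.zeros((600,800,3),np.uint8);o[:468,300:800]=b;o[300:600,:480]=a
cv2.imwrite('pics/w7.png',o); print(r.sense()['tcp_pos'],r.sense()['joints'])
E
```

```text
time_s: 13.5
tcp_pos: [0.5547, 0.1204, 0.0849]
ee_rot: [[-1.0, -0.0, -0.004], [-0.0, 1.0, -0.006], [0.004, -0.006, -1.0]]
wrist_force: [0.2, 1.0, -1.5]
gripper_width: 0.317
gripper_force: 29.9
time_s: 14.5
tcp_pos: [0.6032, 0.0796, 0.2581]
ee_rot: [[-1.0, 0.002, 0.002], [0.002, 1.0, -0.005], [-0.002, -0.005, -1.0]]
wrist_force: [0.1, 0.1, -0.6]
gripper_width: 0.471
gripper_force: 0.0
[0.60124123 0.07948383 0.25445557] [  22.89044553   21.97735857   -5.37562093    0.22859015  -63.01756376
 -113.22731907]
```

View pics/w7.png

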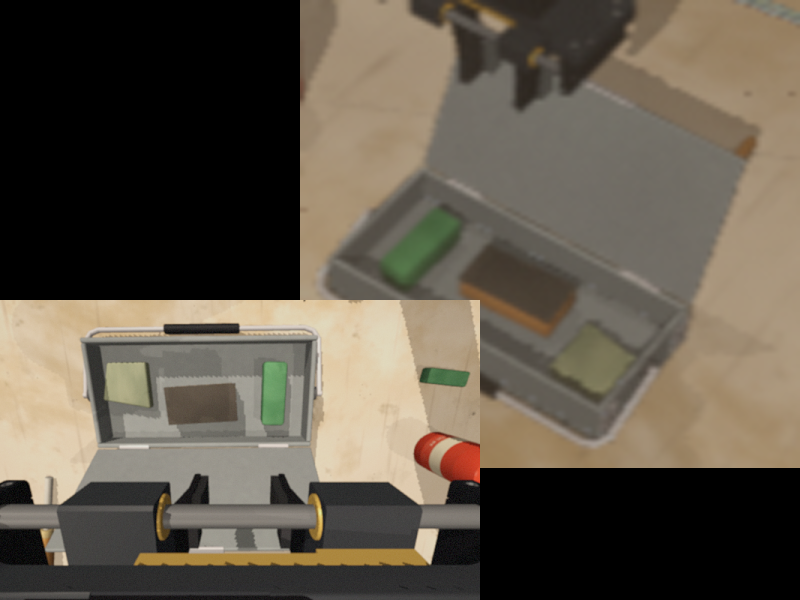

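Bar, block and slab all lie flat and apart. Next, closed fingers go behind the lid to shut it.

```bash
python3 -m pendant '[[[-45,-16,0],[0,0,0]],[[-90,-32,0],[0,0,0]],[[-124,-44,0],[0,0,0]],[[-124,-44,0],[0,0,0]],[[-124,-44,30],[0,0,0]],[[-124,-44,60],[0,0,0]],[[-124,-44,62],[0,0,0]],[[-124,-44,62],[0,0,0]]]' 0
python3 - <<'E'
from h import *
plan(Rz((-1,0,0)),(.70,.035,.12),(.665,.035,.13),(.6335,.035,.136),(.597,.035,.135),(.57,.035,.122),(.548,.035,.101),(.534,.035,.075),(.5275,.035,.046))
E
```

```text
time_s: 15.4
tcp_pos: [0.7229, 0.0366, 0.1907]
ee_rot: [[-1.0, 0.0, -0.009], [0.0, 1.0, -0.008], [0.009, -0.008, -1.0]]
wrist_force: [0.6, 0.4, 1.7]
gripper_width: 0.003
gripper_force: 0.0
t 15.4 tcp [0.7229 0.0366 0.1907] J [  15.8   36.     9.     0.3  -63.7 -105.9] turn [-0.008 -0.009 -0.   ]
(0.7, 0.035, 0.12) [22.9 -1.6  0.9]
(0.665, 0.035, 0.13) [58.  -1.7 -8.7]
(0.6335, 0.035, 0.136) [ 89.5  -1.8 -14.5]
(0.597, 0.035, 0.135) [126.   -1.8 -13.2]
(0.57, 0.035, 0.122) [ 1.529e+02 -1.700e+00  1.000e-01]
(0.548, 0.035, 0.101) [174.7  -1.5  21.3]
(0.534, 0.035, 0.075) [188.5  -1.3  47.4]
(0.5275, 0.035, 0.046) [194.7  -1.1  76.5]
```

```bash
python3 -m pendant '[[[12,0,0],[0,0,0]],[[23,0,0],[0,0,0]],[[35,0,-3],[0,0,0]],[[47,0,-6],[0,0,0]],[[58,0,-9],[0,0,0]],[[68,0,-11],[0,0,0]],[[79,0,-13],[0,0,0]],[[89,0,-14],[0,0,0]],[[102,0,-14],[0,0,0]],[[114,0,-14],[0,0,0]]]' && python3 -m pendant '[[[12,0,1],[0,0,0]],[[25,0,7],[0,0,0]],[[39,0,14],[0,0,0]],[[50,0,25],[0,0,0]],[[60,0,35],[0,0,0]],[[68,0,48],[0,0,0]],[[74,0,61],[0,0,0]],[[78,0,76],[0,0,0]],[[80,0,88],[0,0,0]],[[80,0,91],[0,0,0]]]'
python3 - <<'E'
from h import *
s=r.sense();print(s['wrist_force'],s['tcp_pos'])
c=cap('side')
im=cv2.cvtColor(c['frame'],cv2.COLOR_RGB2BGR)[120:280,220:400]
cv2.imwrite('pics/s8.png',cv2.resize(im,None,fx=3,fy=3,interpolation=cv2.INTER_CUBIC))
plan(Rz((-1,0,0)),(.5275,.035,.046))
E
```

```text
time_s: 16.4
tcp_pos: [0.6088, 0.0363, 0.206]
ee_rot: [[-1.0, 0.001, -0.007], [0.001, 1.0, -0.006], [0.007, -0.006, -1.0]]
wrist_force: [2.4, -1.3, -0.7]
gripper_width: 0.004
gripper_force: 0.7
time_s: 17.4
tcp_pos: [0.5274, 0.0355, 0.1159]
ee_rot: [[-1.0, 0.001, -0.011], [0.001, 1.0, -0.008], [0.011, -0.008, -1.0]]
wrist_force: [-8.4, 3.5, 23.4]
gripper_width: 0.004
gripper_force: 11.4
[-8.44316506  3.52797165 23.41258185] [0.52740866 0.03552365 0.11585618]
t 17.45 tcp [0.5274 0.0355 0.1161] J [  21.6   24.5  -25.4    0.3  -40.9 -111.8] turn [-0.008 -0.011 -0.001]
(0.5275, 0.035, 0.046) [-0.1 -0.5  0.1]
```

View pics/s8.png

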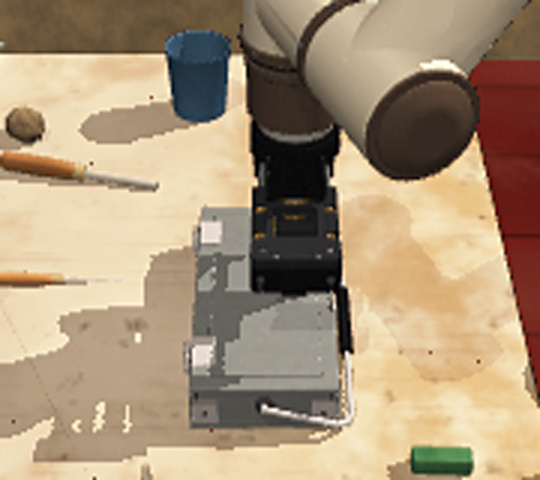

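The lid lies flat on the rim: the tip is at 46 mm and pressing with 23 N. The bail still hangs in front at (347,350). I'll retreat, check and hand in.

```bash
python3 -m pendant '[[[0,0,-10],[0,0,0]],[[0,0,-40],[0,0,0]],[[0,0,-80],[0,0,0]],[[0,0,-120],[0,0,0]],[[0,0,-150],[0,0,0]],[[0,0,-150],[0,0,0]],[[0,0,-150],[0,0,0]]]'
python3 - <<'E'
from h import *
c=cap('side')
im=cv2.cvtColor(c['frame'],cv2.COLOR_RGB2BGR)[120:280,220:400]
cv2.imwrite('pics/s9.png',cv2.resize(im,None,fx=3,fy=3,interpolation=cv2.INTER_CUBIC))
E
```

```text
time_s: 18.15
tcp_pos: [0.5297, 0.0368, 0.2664]
ee_rot: [[-1.0, 0.002, -0.005], [0.002, 1.0, -0.006], [0.005, -0.006, -1.0]]
wrist_force: [-0.3, 0.2, -1.1]
gripper_width: 0.005
gripper_force: 0.0
```

View pics/s9.png

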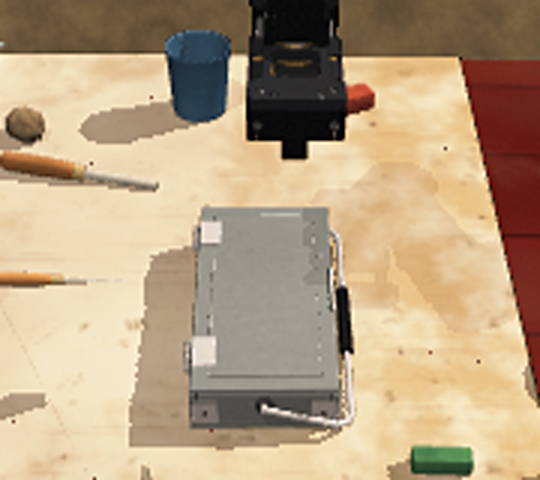

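The lid stays shut at (265,300), the bail hangs in front and the gripper is clear.

```bash
python3 -c "
from station import r
print(r.finish_job())"
```

```text
the job is handed in; nothing more can be done
None
```

The tote is packed and handed in at about 18 s: bail forward, block, slab and long bar seen flat and apart before closing, lid shut in the final picture; the hand-in gave no verdict.

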